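# Lay out the pantry: spice jars label up, pasta nests in one layer

## Robot

A 6-joint arm with a two-finger parallel gripper is mounted at the origin on the work surface. World frame = base frame: x ahead of the robot, y to its left, z up, the work surface at z = 0. Lengths are in mm, angles in rad, forces in N, time in s.
With the tool pointing down it reaches from about 275 to 1000 mm from the base axis. Payload 8.4 kg.
Tool frame: the origin (TCP) lies between the finger pads; the fingertips stand 19 mm ahead of it and the grasp point (between the pads) is the TCP (r.tip_extent is the distance from the TCP to the fingertips, in mm); z points along the fingers, y is the line along which they close (so a half turn about z gives the same grasp; the last joint's range is limited). The gripper opens to 85 mm and grips with 20 to 120 N. Pads are 22 mm wide; open, the fingers measure 114 mm over their backs; the gripper's body (76 mm by 85 mm) begins 54 mm behind the grasp point. The pads swing forward as they close: fully open they stand 13 mm farther back than shut.
Start: joints at [-1.15, 0.353, 1.633, -0, 1.155, -0.002], TCP at [256.446, -569.968, 250.281] pointing down, gripper open.
Joint ranges: [-2.63, 2.63], [-0.92, 2.1], [0.06, 2.66], [-1.3, 4.44], [0, 2.69], [-3.02, 3.02]. Speed limits (rad/s): [2.22, 2.22, 2.79, 3.14, 3.14, 3.14].

## Interface

Orientations are given as [roll, pitch, yaw] about the fixed x, y, z axes, in that order (R = Rz(yaw) Ry(pitch) Rx(roll)).
In Python, from bench import r, optics gives the robot as it stands. The module is installed in compiled form; this text tells all that it offers. Calls block until the motion is done:
- r.goto(position, orientation): joint-space move of the TCP to a pose.
- r.movel(position, rot=None, max_speed=150, until_force=None): straight line of the TCP; rot=None keeps the orientation; max_speed is the mean speed in mm/s. With until_force (N) it stops when the force on the tool has changed by that much, and returns True; else False.
- r.goto_joints(angles): joint-space move.
- r.ungrasp() and r.close_gripper(force=None): open the fingers fully, or close them until they stop; force is the grip in N (None keeps the last).
- r.sleep(seconds).
- r.ik(position, orientation): joint angles nearest the present ones, or None.
- optics.capture(name): name is "side" or "top"; returns the picture (480x640x3 uint8, red, green, blue); there is no depth.
- optics.get_calibration(name): a dict with "vfov" (degrees; the focal length in pixels is half the picture's height over the tangent of half this angle, whatever the lens; pixels are square), "cx", "cy" (the principal point, pixels), "k1" (the pictures are not rectified: a ray, as slopes to the right and down, at radius r is drawn at 1 + k1 r^2 times it, then the intrinsics apply), "R" (3x3) and "t" (3): a world point X has camera coordinates R X + t. Camera axes: x right, y down, z forward; pixel columns grow to the right and rows downward; lengths in mm; the calibration is good to about 2 mm. A picture is of the moment at which its call begins. get_calibration takes no time and is no camera call.
A pose or a line that the arm cannot do raises r.PlanningError and nothing moves.
- r.close_job(): hands the job in; it is judged then, once.
Readings, each from a call of its own:
- r.current_time_s(): time.
- r.current_joint_positions(): joint angles.
- r.current_qd(): joint speeds.
- r.current_joint_torque(): joint torques, N m.
- r.current_ee_pos(): TCP position.
- r.current_orientation(): TCP orientation.
- r.current_wrist_force(): force on the tool from outside, world axes, zero at the start.
- r.current_moment(): the same for the moment, N m.
- r.current_grip_width(): opening from 0.0 (shut) to 1.0 (fully open).
- r.current_grasp_force(): force on a finger pad.
Only numpy, scipy, OpenCV 4.12 (cv2) and the standard library are available. Lean on these libraries where they do the work, as an engineer would, in place of code of your own. Each camera call takes 0.05 s, during which the arm holds its last target. There are 200 camera calls.

## Task

Lay out the board and the tray for the pantry shelf: roll each spice jar where it lies on the wooden board, without lifting it, until its paper label faces straight up, and spread the heap of dried pasta nests over the whole white tray in a single flat layer, at least one nest in every quarter of the tray and about a finger's width (15 mm) clear between any two. Leave everything at rest, the jars lying on the board and the nests on the tray, and do not disturb the two upright lidded jars or the bowl standing nearby.

Things in the scene. Friction and masses are not known exactly. Their poses are not given: they have to be found in the camera images.
- board: fixed plywood board for the jars, 270 mm (own x) by 320 mm (own y), top 12 mm above the counter; along the two long sides (at own x = -131 and +131 mm) runs a lip 8 mm wide standing 8 mm above the top. The jars start side by side along its y with their axes roughly along its y, and roll along its x. Origin at the centre of its underside, on the counter.
- tray: fixed white plastic tray, 270 mm (own x) by 330 mm (own y) outside, 30 mm high, walls 6 mm, inner floor 6 mm above the counter. Origin at the centre of its underside, on the counter; its own x and y axes through the centre split it into quarters. A thin paper square stuck to its floor under the heap adds no height.
- jar0: spice jar: glass cylinder lying on its side, 40 mm diameter, 64 mm long, flat aluminium lid at the +y end, 75 to 155 g; may be absent. Origin at its middle, on its axis; own y is its axis, own z points out through the middle of the white paper label (32 mm long, 110 degrees round the side): label up = own z up. Pushed slowly it rolls without slipping, and stops soon when left.
- jar1: spice jar: glass cylinder lying on its side, 40 mm diameter, 64 mm long, flat aluminium lid at the +y end, 75 to 155 g; may be absent. Origin at its middle, on its axis; own y is its axis, own z points out through the middle of the white paper label (32 mm long, 110 degrees round the side): label up = own z up. Pushed slowly it rolls without slipping, and stops soon when left.
- jar2: spice jar: glass cylinder lying on its side, 40 mm diameter, 64 mm long, flat aluminium lid at the +y end, 75 to 155 g; may be absent. Origin at its middle, on its axis; own y is its axis, own z points out through the middle of the white paper label (32 mm long, 110 degrees round the side): label up = own z up. Pushed slowly it rolls without slipping, and stops soon when left.
- jar3: spice jar: glass cylinder lying on its side, 40 mm diameter, 64 mm long, flat aluminium lid at the +y end, 75 to 155 g; may be absent. Origin at its middle, on its axis; own y is its axis, own z points out through the middle of the white paper label (32 mm long, 110 degrees round the side): label up = own z up. Pushed slowly it rolls without slipping, and stops soon when left.
- nest0: nest of dried pasta, a rigid round puck 46 mm diameter, 24 mm high, 30 g; origin at its centre, own z its short axis (12 mm above what it lies flat on); either face may be up. Starts in the heap on the tray. Lies at the bottom of the heap.
- nest1: nest of dried pasta, a rigid round puck 46 mm diameter, 24 mm high, 30 g; origin at its centre, own z its short axis (12 mm above what it lies flat on); either face may be up. Starts in the heap on the tray. Lies at the bottom of the heap.
- nest2: nest of dried pasta, a rigid round puck 46 mm diameter, 24 mm high, 30 g; origin at its centre, own z its short axis (12 mm above what it lies flat on); either face may be up. Starts in the heap on the tray. Lies at the bottom of the heap.
- nest3: nest of dried pasta, a rigid round puck 46 mm diameter, 24 mm high, 30 g; origin at its centre, own z its short axis (12 mm above what it lies flat on); either face may be up. Starts in the heap on the tray. Lies at the bottom of the heap.
- nest4: nest of dried pasta, a rigid round puck 46 mm diameter, 24 mm high, 30 g; origin at its centre, own z its short axis (12 mm above what it lies flat on); either face may be up. Starts in the heap on the tray. Lies at the bottom of the heap.
- nest5: nest of dried pasta, a rigid round puck 46 mm diameter, 24 mm high, 30 g; origin at its centre, own z its short axis (12 mm above what it lies flat on); either face may be up. Starts in the heap on the tray. Lies at the bottom of the heap.
- nest6: nest of dried pasta, a rigid round puck 46 mm diameter, 24 mm high, 30 g; origin at its centre, own z its short axis (12 mm above what it lies flat on); either face may be up. Starts in the heap on the tray. Lies on top of the heap; may be absent.
- nest7: nest of dried pasta, a rigid round puck 46 mm diameter, 24 mm high, 30 g; origin at its centre, own z its short axis (12 mm above what it lies flat on); either face may be up. Starts in the heap on the tray. Lies on top of the heap; may be absent.
- mason: bystander: tall lidded glass jar of lentils, 82 mm diameter, 135 mm high, upright, loose; origin at the centre of its underside
- lowjar: bystander: lower lidded glass jar of dried peas, 72 mm diameter, 85 mm high, upright, loose; origin at the centre of its underside
- saltbowl: bystander: white ceramic bowl, 96 mm across, 45 mm high, loose; origin at the centre of its underside

How it is judged:
By the outcome, as a careful person would: the job done as asked, in the order asked, and still so for the second after the job is handed in, with the robot touching nothing.
Of jar0, jar1, jar2, jar3 only 3 to 4 are there at a start; the rules pass over those that are not, and their reading is None.
Of nest6, nest7 only 1 to 2 are there at a start; the rules pass over those that are not, and their reading is None.
At some moment in a run one of nest0, nest1, nest2, nest3, nest4, nest5, nest6, nest7 may be knocked a few centimetres aside while the robot is not near it.
Once in a run the grip may slacken for a moment while it holds something.
It also fails if it takes over 208 s, if anything falls off the work surface, if the arm or the gripper's body presses on something with over 40 N, if the wrist force passes 120 N, or if a joint passes its speed limit or range.

## Working session

There is one attempt and no reset: what is moved stays moved. The work goes in short steps, each a Python script; the robot and the scene stay as the last script left them, time stands still between calls to the robot, and variables do not carry over. Pictures are saved under pics/ and viewed, at most 14 in all, crops included, and the job is handed in when it is done.

```bash
mkdir -p pics
python3 - <<'E'
from bench import r, optics
import cv2
for n in("top","side"):
    cv2.imwrite(f"pics/{n}0.png",optics.capture(n)[:,:,::-1]); print(n,optics.get_calibration(n))
print(r.current_time_s(),r.current_orientation())
E
```

```text
top {'vfov': 43.12259003818388, 'cx': 325.6014247480199, 'cy': 241.2245584855236, 'k1': -0.06347028268870755, 'R': array([[-0.07621264, -0.99707607,  0.00556253],
       [-0.97420057,  0.07327327, -0.21345789],
       [ 0.21242617, -0.0216872 , -0.97693643]]), 't': array([  34.68885836,  628.61067932, 1350.99395039])}
side {'vfov': 43.7892063232483, 'cx': 313.010500332633, 'cy': 240.37764914231715, 'k1': -0.12470058925929535, 'R': array([[-0.93714406, -0.34860023,  0.01545612],
       [-0.23628501,  0.60136632, -0.76323518],
       [ 0.25676917, -0.71891337, -0.64593588]]), 't': array([ 575.24585958,  182.59927664, 1407.05656896])}
0.1 [-3.14037537e+00  3.40535271e-05  4.22774903e-01]
```

View pics/top0.png

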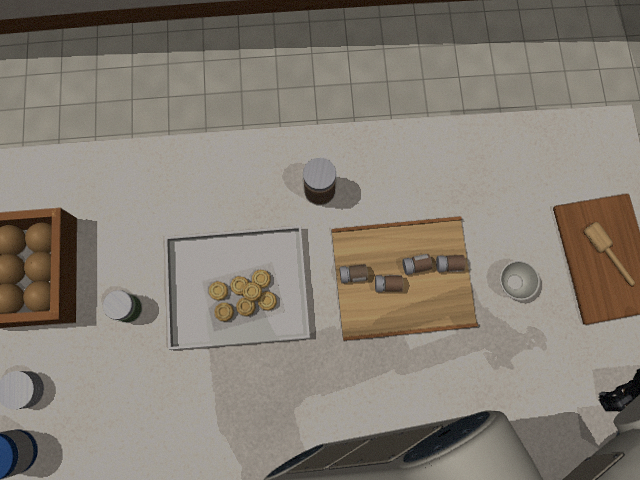

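View pics/side0.png

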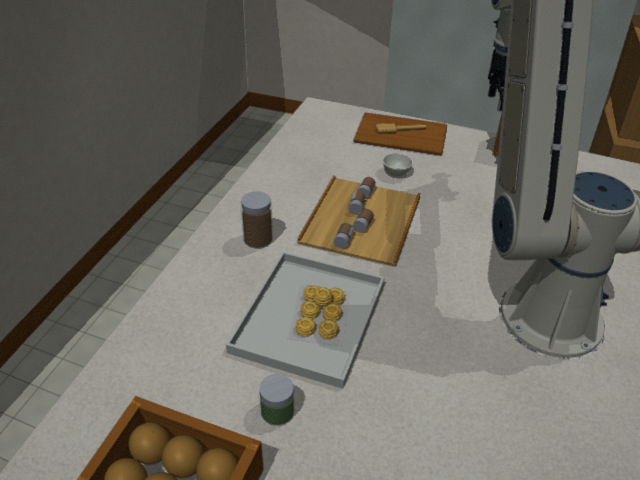

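The top view shows the tray at about (165-313, 230-348) with seven nests near (243, 295). The board is at (333-477, 218-338) with four jars at (355,273), (391,283), (418,263) and (452,263). Lids are to the left. Next I'll look at enlarged crops.

Run:
```python
import cv2,numpy as np
a=cv2.imread("pics/top0.png");b=cv2.imread("pics/side0.png")
f=lambda i,x,y,w,h,s:cv2.resize(i[y:y+h,x:x+w],None,fx=s,fy=s,interpolation=cv2.INTER_CUBIC)
def st(l): 
    w=max(i.shape[1] for i in l); return np.vstack([cv2.copyMakeBorder(i,0,0,0,w-i.shape[1],0) for i in l])
L=st([f(a,330,240,145,60,5)[:, :], f(b,325,170,65,80,3)])
cv2.imwrite("pics/c1.png",L)
M=np.hstack([f(a,200,260,85,65,4),f(b,290,280,60,65,4)])
cv2.imwrite("pics/c2.png",M);print(L.shape,M.shape)
```

```text
(540, 725, 3) (260, 580, 3)
```

View pics/c1.png

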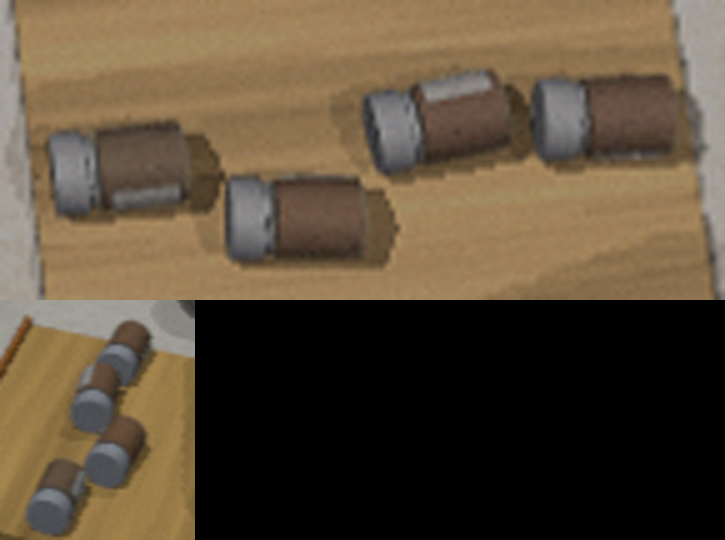

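View pics/c2.png

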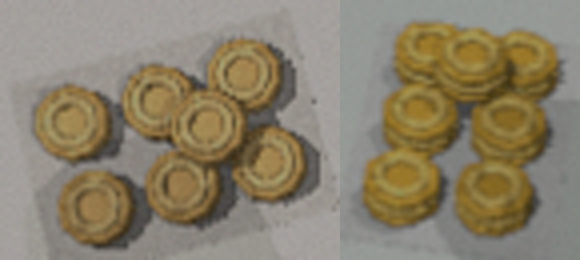

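Seven nests are visible: six on the floor and one on top, at (252,291) in the top view. Jar labels:
- **Jar A** (left): label tilts towards the robot.
- **Jar C:** label tilts away from the robot.
- **Jars B and D:** labels are underneath.

Next I'll build the measuring helpers.

```bash
cat > h.py <<'E'
import numpy as np, cv2
from bench import r, optics
CAL={n:optics.get_calibration(n) for n in("top","side")}
def K(n):
    c=CAL[n]; f=240/np.tan(np.radians(c["vfov"]/2)); return np.array([[f,0,c["cx"]],[0,f,c["cy"]],[0,0,1.]]),np.array([c["k1"],0,0,0.])
def rays(n,uv):
    k,d=K(n); p=cv2.undistortPoints(np.asarray(uv,float).reshape(-1,1,2),k,d).reshape(-1,2)
    c=CAL[n]; v=np.c_[p,np.ones(len(p))]@c["R"]; return -c["R"].T@c["t"], v/np.linalg.norm(v,axis=1)[:,None]
def plane(n,uv,z):
    o,v=rays(n,uv); return (o+v*((z-o[2])/v[:,2:]))[:,:2]
def proj(n,X):
    k,d=K(n); c=CAL[n]; return cv2.projectPoints(np.asarray(X,float).reshape(-1,1,3),cv2.Rodrigues(c["R"])[0],c["t"],k,d)[0].reshape(-1,2)
def tri(a,b):
    o1,v1=rays("top",[a]);o2,v2=rays("side",[b]);v1,v2=v1[0],v2[0]
    s=np.linalg.lstsq(np.c_[v1,-v2],o2-o1,rcond=None)[0]; p,q=o1+s[0]*v1,o2+s[1]*v2
    return (p+q)/2,np.linalg.norm(p-q)
E
python3 - <<'E'
from h import *
np.set_printoptions(precision=1,suppress=True)
for n in("top","side"): print(n,rays(n,[[320,240]])[0])
a=cv2.imread("pics/top0.png");hsv=cv2.cvtColor(a,cv2.COLOR_BGR2HSV)
P=dict(wood=(360,310),lidA=(344,274),bodyA=(360,270),labA=(360,279),bodyB=(395,283),labC=(422,257),shA=(371,275),lip=(400,222),tfloor=(200,330),tpaper=(235,310),trim=(240,348),counter=(140,340),nest=(252,291),lidD=(440,262))
for k,(u,v) in P.items(): print(k,hsv[v-1:v+2,u-1:u+2].reshape(-1,3).mean(0))
m=((hsv[...,1]>70)&(hsv[...,0]<25)).astype(np.uint8)
m[:,:325]=0;m[:,485:]=0;m[:210]=0;m[345:]=0
m=cv2.morphologyEx(m,cv2.MORPH_CLOSE,np.ones((9,9)))
c=max(cv2.findContours(m,0,2)[0],key=cv2.contourArea)
q=cv2.approxPolyDP(cv2.convexHull(c),6,True).reshape(-1,2);w=plane("top",q,20)
print("board",q.tolist(),w.tolist(),np.linalg.norm(w-np.roll(w,1,0),axis=1),w.mean(0))
# nests: bright yellow
for n in("top","side"):
    im=cv2.imread(f"pics/{n}0.png");h=cv2.cvtColor(im,cv2.COLOR_BGR2HSV)
    x0,y0,x1,y1=(200,260,285,325) if n=="top" else (290,280,350,345)
    g=cv2.resize(im[y0:y1,x0:x1],None,fx=4,fy=4,interpolation=cv2.INTER_CUBIC)
    hh=cv2.cvtColor(g,cv2.COLOR_BGR2HSV);mm=((hh[...,1]>90)).astype(np.uint8)*255
    gr=cv2.GaussianBlur(cv2.cvtColor(g,6),(5,5),0)
    C=cv2.HoughCircles(gr,cv2.HOUGH_GRADIENT,1.0,40,param1=80,param2=14,minRadius=34,maxRadius=44)
    print(n,[] if C is None else [(round(x/4+x0,1),round(y/4+y0,1),rr/4) for x,y,rr in C[0].tolist()])
    cc=cv2.findContours(mm,0,2)[0];print([(cv2.contourArea(c)/16) for c in cc if cv2.contourArea(c)>300])
g=cv2.resize(a[222:357,155:325],None,fx=4,fy=4,interpolation=cv2.INTER_CUBIC);cv2.imwrite("pics/tray.png",g)
E
```

```text
top [ 328.1   17.8 1453.8]
side [ 220.9 1102.3 1039.3]
wood [ 16.7 112.6 152.4]
lidA [140.    5.3 138.6]
bodyA [ 13.9  80.1 100. ]
labA [16.9 18.8 98. ]
bodyB [ 12.4  93.  106.3]
labC [ 14.6  19.2 133.4]
shA [ 16.7 119.2  80.4]
lip [ 12.8  93.4 133.6]
tfloor [ 13.1  11.4 163.7]
tpaper [19.9 24.3 78.6]
trim [ 17.1  27.9 152.8]
counter [ 17.7  26.  162.9]
nest [ 20.  125.9 161.1]
lidD [153.2   6.  132.8]
board [[460, 216], [477, 326], [344, 340], [332, 229]] [[678.1951125490833, -347.13717421692184], [408.812653166536, -354.72019816480673], [400.9137670656089, -38.881376019940035], [668.9425153215824, -31.8063083867978]] [315.5 269.5 315.9 268.1] [ 539.2 -193.1]
top [(217.1, 290.1, 9.149999618530273), (239.6, 284.9, 9.149999618530273), (270.9, 301.4, 9.149999618530273), (264.1, 280.1, 9.75), (251.4, 292.4, 9.75), (221.9, 310.1, 10.850000381469727), (274.9, 288.6, 9.75)]
[269.59375, 266.90625, 1269.90625]
side [(322.9, 292.6, 9.149999618530273), (310.4, 309.6, 10.300000190734863)]
[1758.40625]
```

View pics/tray.png

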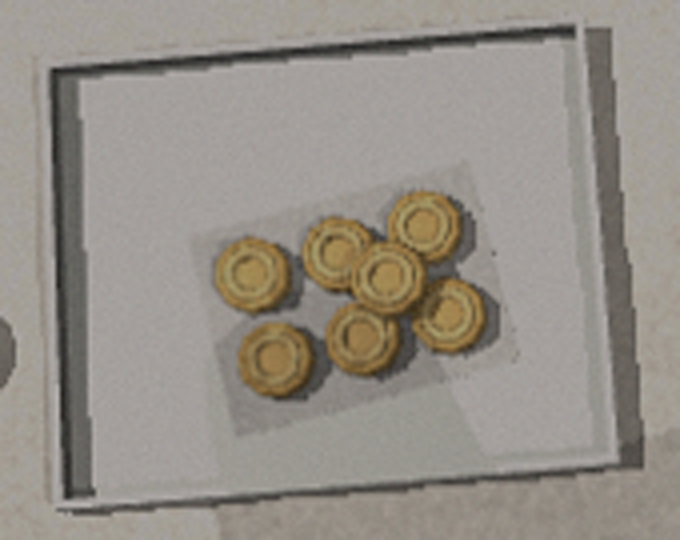

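The board measures 316 x 269 mm at z=20, which is consistent. The tray crop shows the rim corners and seven nest centres, which I'll convert and check. I'll measure the jars by mask.

```bash
cat >> h.py <<'E'
BC=np.array([539.2,-193.1]); BY=np.radians(1.6)
def jars(im=None, dbg=None):
    """returns list of (centre xy, axis yaw dev, label info) sorted by y descending"""
    if im is None: im=optics.capture("top")[:,:,::-1]
    q=[]
    for sx,sy in((1,1),(1,-1),(-1,-1),(-1,1)):
        x,y=sx*120,sy*168; c,s=np.cos(BY),np.sin(BY); q.append([BC[0]+c*x-s*y,BC[1]+s*x+c*y,12+(14 if sx<0 else 14)])
    qi=proj("top",q); roi=np.zeros(im.shape[:2],np.uint8); cv2.fillConvexPoly(roi,np.round(qi).astype(int),1)
    roi[:,:339]*=1
    h=cv2.cvtColor(cv2.bilateralFilter(np.ascontiguousarray(im),5,25,2),cv2.COLOR_BGR2HSV)
    s=h[...,1]; xs=np.arange(640)
    m=((s<98)&(roi>0)).astype(np.uint8)
    m=cv2.morphologyEx(m,cv2.MORPH_OPEN,np.ones((4,4),np.uint8))
    out=[]
    for c in cv2.findContours(m,0,2)[0]:
        if cv2.contourArea(c)<150: continue
        rect=cv2.minAreaRect(c); out.append((rect,c))
    return im,h,m,sorted(out,key=lambda o:o[0][0][0])
E
python3 - <<'E'
from h import *
np.set_printoptions(precision=1,suppress=True)
t=np.array([(45,60),(583,23),(618,465),(60,507)])/4+[155,222]
w=plane("top",t,30);print("tray",w,np.linalg.norm(w-np.roll(w,1,0),axis=1),w.mean(0))
N=np.array([(252,272),(340,250),(424,225),(388,277),(361,338),(450,313),(275,359)])/4+[155,222]
Z=[30,30,30,54,30,30,30]
for p,z in zip(N,Z): print(p,plane("top",[p],z))
for a,b in((N[3],(323.25,293)),(N[0],(305.5,323.75)),(N[6],(328,326.75))): print("tri",*tri(a,b))
im,h,m,o=jars(cv2.imread("pics/top0.png"))
for rect,c in o: 
    print([np.round(x,1) for x in rect], plane("top",[rect[0]],32))
cv2.imwrite("pics/m.png",cv2.resize(np.hstack([m[210:345,325:485]*255,h[210:345,325:485,1]]),None,fx=2,fy=2))
# lid centres in side view: crop offsets (325,170) /3, lower part at y 300
for a,b in(((437,122),(392,404)),((74,173),(50,508))):
    print("lid tri",*tri(np.array(a)/5+[330,240] ,(np.array(b)-[0,300])/3+[325,170]))
E
```

```text
tray [[676.8 368.4]
 [675.3  43.4]
 [410.5  41.1]
 [410.  365.8]] [266.8 325.  264.8 324.7] [543.2 204.7]
[218. 290.] [[539.1 248.6]]
[240.  284.5] [[548.4 196.1]]
[261.  278.2] [[559.6 145.7]]
[252.  291.2] [[526.8 166. ]]
[245.2 306.5] [[495.4 186.2]]
[267.5 300.2] [[506.3 133.3]]
[223.8 311.8] [[486.8 237.2]]
tri [527.5 166.7  46.5] 0.813110003035784
tri [539.9 249.9  21.2] 1.033369557281165
tri [488.5 238.9  19.9] 1.1351449690072042
[array([335.7, 283. ]), array([94.8,  4.3]), np.float64(83.9)] [[534.8 -29.9]]
[array([354.5, 274.5]), array([17.5, 27.8]), np.float64(84.6)] [[551.6 -75.8]]
[array([390. , 284.5]), array([17., 28.]), np.float64(90.0)] [[ 521.4 -157.5]]
[array([418. , 264.6]), array([17.2, 29.3]), np.float64(76.0)] [[ 563.8 -228.9]]
[array([456.4, 273.4]), array([99.7, 37.4]), np.float64(81.3)] [[ 535.6 -318.2]]
lid tri [ 416.1 -194.7  146.7] 255.66201982229674
lid tri [553.6 -53.   29.6] 0.2296999327921083
```

View pics/m.png

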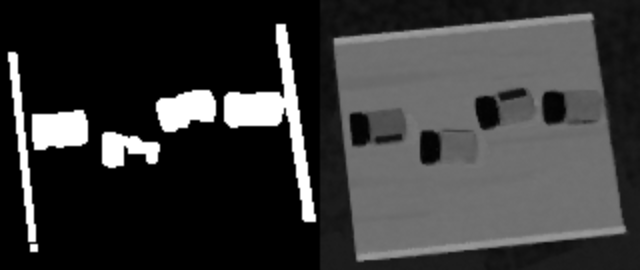

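The tray is 265 x 325 mm at about (543, 205), yaw about 0. The nests' hollow centres triangulate within 1.5 mm in xy. The saturation map shows label slivers on jar B's far edge and jar D's near edge. I'll add a label-angle measurement and roll jar B first.

```bash
cat >> h.py <<'E'
def measure(im=None,th=102):
    if im is None: im=optics.capture("top")[:,:,::-1]
    im=np.ascontiguousarray(im); S=4
    c,s=np.cos(BY),np.sin(BY)
    q=[[BC[0]+c*x-s*y,BC[1]+s*x+c*y,20] for x,y in((121,155),(121,-170),(-121,-170),(-121,155))]
    h=cv2.cvtColor(cv2.bilateralFilter(im,5,30,2),cv2.COLOR_BGR2HSV)
    sat=cv2.resize(h[...,1],None,fx=S,fy=S,interpolation=cv2.INTER_LINEAR)
    roi=np.zeros(sat.shape,np.uint8); cv2.fillConvexPoly(roi,np.round(proj("top",q)*S).astype(int),1)
    # board's right-hand (y-) edge: cut at board end on its top plane
    m=((sat<th)&(roi>0)).astype(np.uint8)
    lids=cv2.morphologyEx(((sat<45)&(roi>0)).astype(np.uint8),cv2.MORPH_OPEN,np.ones((29,23),np.uint8))
    res=[]
    n,_,st,ce=cv2.connectedComponentsWithStats(lids)
    for i in range(1,n):
        if st[i,4]<900 or st[i,4]>3500: continue
        L=plane("top",[(ce[i]+.5)/S-.5],32)[0]
        # sample unrolled image of a box beside the lid -> body silhouette columns
        y=np.arange(-46,-9,1.); x=np.arange(-32,33,.5)   # local: y along axis from lid centre, x across
        yaw=BY
        for it in range(2):
            ax=np.array([-np.sin(yaw),np.cos(yaw)]); pe=np.array([ax[1],-ax[0]])
            g=L+y[:,None,None]*ax+x[None,:,None]*pe
            uv=proj("top",np.c_[g.reshape(-1,2),np.full(g.shape[0]*g.shape[1],32.)])
            mp=((uv+.5)*S-.5).astype(np.float32).reshape(*g.shape[:2],2)
            sm=cv2.remap(sat,mp[...,0],mp[...,1],cv2.INTER_LINEAR).astype(float); b=sm<th
            cen=[]
            for k in range(len(y)):
                # span of body about 0
                ii=np.where(b[k]&(abs(x)<26))[0]
                cen.append(x[ii].mean() if len(ii)>40 else np.nan)
            cen=np.array(cen); ok=~np.isnan(cen)
            if ok.sum()<10: break
            p=np.polyfit(y[ok],cen[ok],1); 
            cen0=np.median(cen[ok]-0*y[ok]); yaw-=np.arctan(p[0]) if it==0 else 0
        wid=np.median([ (b[k]&(abs(x)<26)).sum()*.5 for k in range(len(y))])
        ctr=L+ax*(-26)+pe*np.polyval(p,-26)
        # label: cast rays of sat<50 pixels on the cylinder
        sel=np.zeros_like(b); th_=[]
        o,v=rays("top",uv); A3=np.r_[ax,0]; E3=np.r_[pe,0]; C3=np.r_[ctr,32.]
        d=o-C3; vx,vz=v@E3,v[:,2]; dx,dz=d@E3,d[2]
        a=vx**2+vz**2; bb=vx*dx+vz*dz; cc=dx*dx+dz*dz-400; D=bb*bb-a*cc
        t=(-bb-np.sqrt(np.maximum(D,0)))/a; ang=np.degrees(np.arctan2(dx+t*vx,dz+t*vz)); ang[D<0]=np.nan
        ang=ang.reshape(b.shape); lo=[];hi=[]
        for k in np.where((y>-34)&(y<-18))[0]:
            w=(sm[k]<52)&~np.isnan(ang[k])
            if w.sum()>=2: lo.append(ang[k][w].min());hi.append(ang[k][w].max())
        vis=(np.nanmin(ang),np.nanmax(ang))
        lab=(len(lo),np.median(lo),np.median(hi)) if lo else (0,np.nan,np.nan)
        res.append(dict(ctr=ctr,yaw=yaw,wid=wid,lab=lab,vis=vis,lid=L))
    return im,sorted(res,key=lambda e:-e["ctr"][1])
def show(res):
    for e in res: print("ctr",np.round(e["ctr"],1),"yaw %.1f wid %.1f lab n%d %.0f..%.0f vis %.0f..%.0f"%(np.degrees(e["yaw"]),e["wid"],*e["lab"],*e["vis"]))
E
python3 - <<'E'
from h import *
show(measure(cv2.imread("pics/top0.png"))[1])
import bench;print(r.tip_extent)
for p in ((476,-157),(616,-300),(521,-157)): print(r.ik([*p,32],[np.pi,0,np.pi/2+BY]))
E
```

```text
ctr [554.4 -78.3] yaw 0.8 wid 42.5 lab n15 -72..-40 vis -91..70
ctr [ 527.2 -159.2] yaw -4.0 wid 38.5 lab n0 nan..nan vis -90..72
ctr [ 568. -231.] yaw 8.2 wid 41.5 lab n15 17..52 vis -86..68
ctr [ 560.6 -311.3] yaw -3.0 wid 42.5 lab n0 nan..nan vis -90..69
19.0
[-3.21588672e-01  4.90303020e-01  2.04473365e+00 -4.44089210e-16
  6.06555979e-01 -3.49513940e-01]
[-4.55393368e-01  6.87557221e-01  1.62577979e+00 -4.44089210e-16
  8.28255643e-01 -4.83318636e-01]
[-2.95445611e-01  5.33710162e-01  1.95191115e+00 -4.44089210e-16
  6.55971338e-01 -3.23370879e-01]
```

Widths of about 40 mm confirm the jar fits. Label centres are roughly A -95°, B +130°, C +72° and D -145°. First coarse rolls, undershooting slightly.

```bash
cat >> h.py <<'E'
HOME=[-1.15,0.353,1.633,0,1.155,-0.002]
def push(ctr,yaw,dist,z=32,up=110,speed=35):
    pe=np.array([np.cos(yaw),np.sin(yaw)]); ori=[np.pi,0,np.pi/2+yaw]; sg=np.sign(dist)
    P=lambda o,zz:[*(np.asarray(ctr)+pe*o),zz]
    r.goto(P(0,up),ori)
    if r.movel(P(0,z),max_speed=80,until_force=6): print("touched descending",r.current_ee_pos()); r.movel(P(0,up)); return
    r.movel(P(sg*16,z),max_speed=60)
    f0=r.current_wrist_force()
    r.movel(P(sg*22.5+dist,z),max_speed=speed)
    print("push force",np.round(r.current_wrist_force()-f0,1))
    r.sleep(.3); r.movel(P(dist,z),max_speed=60); r.movel(P(dist,up),max_speed=150)
E
python3 - <<'E'
from h import *
M=measure()[1]
for i,d in((1,-38),(2,-20),(3,42),(0,28)): push(M[i]["ctr"],M[i]["yaw"],d)
r.goto_joints(HOME); r.sleep(.2)
im,M=measure();show(M);print(r.current_time_s())
cv2.imwrite("pics/j1.png",cv2.resize(im[225:335,325:480],None,fx=4,fy=4,interpolation=cv2.INTER_CUBIC))
E
```

```text
push force [-0.3 -1.5  0.1]
push force [-0.9  1.6 -1.9]
push force [-0.3 -0.5  0.9]
push force [ 0.9  0.3 -0.5]
ctr [586.9 -77.2] yaw 2.9 wid 40.0 lab n15 -69..46 vis -91..68
ctr [ 585.5 -109.9] yaw -0.8 wid 0.0 lab n0 nan..nan vis -87..71
ctr [ 491. -157.] yaw -3.7 wid 38.5 lab n15 -41..44 vis -86..70
ctr [ 502.4 -189.5] yaw 14.9 wid 12.5 lab n0 nan..nan vis -84..74
ctr [ 541.6 -234. ] yaw 10.2 wid 39.5 lab n15 -57..47 vis -92..74
ctr [ 534.4 -268.3] yaw -9.3 wid 0.0 lab n0 nan..nan vis -91..67
ctr [ 603.1 -312.6] yaw -1.5 wid 41.0 lab n15 -68..41 vis -92..73
ctr [ 602.7 -348.4] yaw 0.7 wid 51.5 lab n10 -88..69 vis -88..69
23.4417
```

View pics/j1.png

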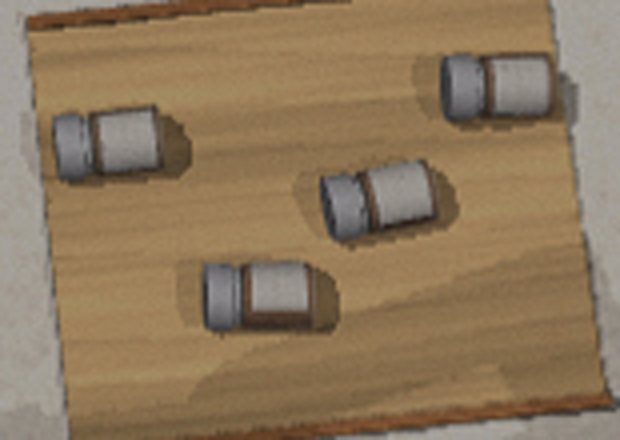

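All four labels now face nearly up. I estimate A -8°, B +18°, C -5° and D -9°. Next come small corrections to A, B and D.

```bash
cat >> h.py <<'E'
def good(M): return [e for e in M if 36<e["wid"]<44]
E
python3 - <<'E'
from h import *
M=good(measure()[1]); assert len(M)==4
for i,d in((1,-6.5),(3,3.5),(0,3)): push(M[i]["ctr"],M[i]["yaw"],d,speed=20)
r.goto_joints(HOME); r.sleep(.2)
im,M=measure();show(good(M));print(r.current_time_s())
s=optics.capture("side")[:,:,::-1]
f=lambda i,k:cv2.resize(i,None,fx=k,fy=k,interpolation=cv2.INTER_CUBIC)
a=f(im[230:315,335:475],5)[:, :];b=f(s[170:255,325:395],5)
cv2.imwrite("pics/j2.png",cv2.resize(np.hstack([a,b]),None,fx=.76,fy=.76,interpolation=cv2.INTER_AREA))
E
```

```text
push force [ 0.2 -0.4  0.3]
push force [-0.4  0.7  0.4]
push force [-0.6 -0.   0.4]
ctr [594.4 -76.7] yaw 3.4 wid 42.0 lab n15 -55..49 vis -88..70
ctr [ 482.8 -156.3] yaw -2.3 wid 39.0 lab n15 -56..48 vis -90..76
ctr [ 541.9 -233.9] yaw 9.3 wid 39.0 lab n15 -58..46 vis -85..71
ctr [ 611.  -313.2] yaw -1.8 wid 40.5 lab n15 -59..46 vis -90..76
40.65
```

View pics/j2.png

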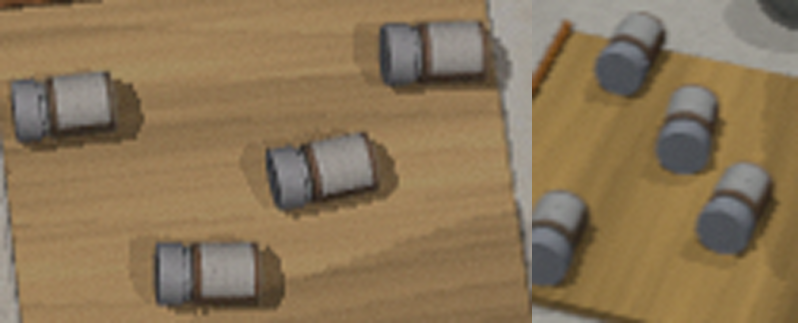

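The labels all read -57..+47°, so all four are up within a few degrees. The missing far-edge width is foreshortening. Jars are done. Next are the nests, taking the top one first.

```bash
cat > n.py <<'E'
from h import *
from scipy.optimize import linear_sum_assignment
TC=np.array([543.2,204.7]); OFF=np.array([(62,-105),(-62,-105),(62,105),(-62,105),(70,0),(-70,0),(0,0)])
TG=TC+OFF
def nests(im=None):
    if im is None: im=np.ascontiguousarray(optics.capture("top")[:,:,::-1])
    h=cv2.cvtColor(cv2.resize(im,None,fx=4,fy=4,interpolation=cv2.INTER_CUBIC),cv2.COLOR_BGR2HSV)
    roi=np.zeros(h.shape[:2],np.uint8); q=[[*(TC+[x,y]),20] for x,y in((135,165),(135,-165),(-135,-165),(-135,165))]
    cv2.fillConvexPoly(roi,np.round(proj("top",q)*4).astype(int),1)
    m=((h[...,1]>75)&(h[...,0]>11)&(h[...,0]<30)&(roi>0)).astype(np.uint8)
    m=cv2.morphologyEx(m,cv2.MORPH_CLOSE,np.ones((9,9),np.uint8))
    d=cv2.GaussianBlur(cv2.distanceTransform(m,2,5),(0,0),2)
    pk=((d==cv2.dilate(d,np.ones((45,45))))&(d>22)).astype(np.uint8)
    n,_,_,ce=cv2.connectedComponentsWithStats(pk); uv=(ce[1:]+.5)/4-.5
    return plane("top",uv,18),im
def clear(p,psi,others,start):
    u=np.array([np.sin(psi),-np.cos(psi)]); w=np.array([-u[1],u[0]]); c=99
    for s in(1,-1):
        a0=start if start is not None else 23
        for o in others:
            rel=np.asarray(o)-p; x=s*rel@u; y=abs(rel@w)
            c=min(c,np.hypot(max(a0-x,0,x-57),max(y-13,0))-23)
        for aa in(57,):
            for b in(13,-13):
                e=abs(p+s*u*aa+w*b-TC); c=min(c,129-e[0],159-e[1])
    return c
def best(p,others,start=40):
    A=np.radians(np.arange(0,180,5)); v=[clear(p,a,others,start) for a in A]; i=int(np.argmax(v)); return A[i],v[i]
def ori(p,psi):
    nat=np.arctan2(p[1],p[0])+np.pi/2
    psi=min((psi+k*np.pi for k in(-2,-1,0,1,2)),key=lambda a:abs(a-nat)); return [np.pi,0,psi]
def pickplace(p,a,q,b,z=26,zp=26):
    o=ori(p,a); r.goto([*p,100],o)
    if r.movel([*p,z],max_speed=110,until_force=6): print("touch at",r.current_ee_pos()); r.movel([*p,100]); return False
    r.close_gripper(30); r.sleep(.1); w=r.current_grip_width()
    r.movel([*p,80+z-26],max_speed=120)
    if r.current_grip_width()<.3: print("missed",w); r.ungrasp(); return False
    oq=ori(q,b); r.movel([*q,80],rot=oq,max_speed=150)
    r.movel([*q,zp+1],max_speed=80,until_force=6); w2=r.current_grip_width()
    r.ungrasp(); r.movel([*q,100],max_speed=150); print("done",np.round(p),"->",np.round(q),"w %.2f %.2f"%(w,w2),"z",np.round(r.current_ee_pos()[2])); return True
E
python3 - <<'E'
from n import *
np.set_printoptions(precision=0,suppress=True)
print(nests()[0].tolist())
N=np.array([(539,249),(548,196),(560,146),(495,186),(506,133),(487,237)],float)
T=np.array([527.2,166.4]); b,v=best(TG[0],N); print("place",np.degrees(b),v)
pickplace(T,np.pi/2,TG[0],b,z=50)
r.goto_joints(HOME); r.sleep(.2); P,im=nests()
for p in P: o=[x for x in P if x is not p]; print(p,best(p,o))
print(r.current_time_s())
cv2.imwrite("pics/n1.png",cv2.resize(im[222:357,155:325],None,fx=4,fy=4,interpolation=cv2.INTER_CUBIC))
E
```

```text
[[560.7238037072552, 147.6852072997786], [548.166719976231, 197.9505747227803], [540.0522880394378, 250.86904929327198], [531.7111083731148, 170.72031292878697], [507.6136485727396, 136.32862185343245], [497.6629100543136, 186.71976873417535], [488.48332551970736, 239.3287500510588]]
place 119.99999999999999 11.136551984287053
done [527. 166.] -> [605. 100.] w 0.53 0.53 z 100.0
[603. 101.] (np.float64(2.0943951023931953), np.float64(13.454077403355768))
[561. 147.] (np.float64(2.530727415391778), np.float64(0.9948409441109156))
[549. 199.] (np.float64(0.8726646259971648), np.float64(-4.6576255718726))
[540. 251.] (np.float64(0.9599310885968813), np.float64(-0.14512075370883082))
[508. 136.] (np.float64(0.8726646259971648), np.float64(4.748571904886489))
[497. 198.] (np.float64(0.9599310885968813), np.float64(-5.726266462594907))
[488. 243.] (np.float64(2.443460952792061), np.float64(-0.995039501919436))
50.9417
```

View pics/n1.png

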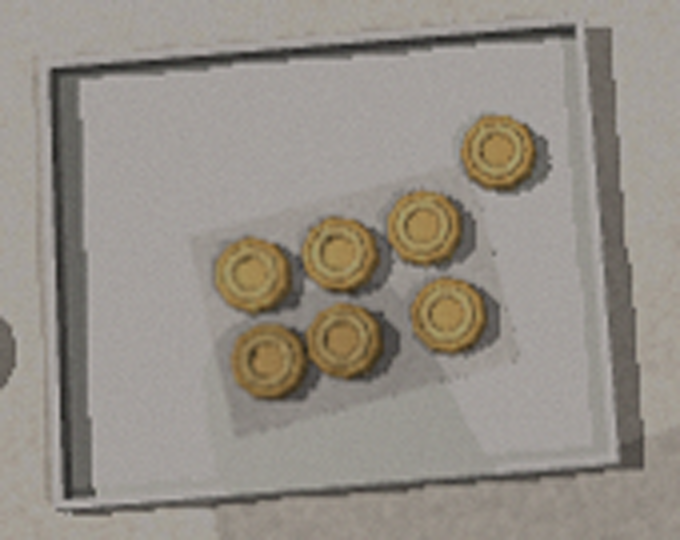

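The top nest now sits at (605,100), and N4 has been knocked aside. All seven are separate and detected. I'll run the self-correcting loop for the rest.

```bash
cat > loop.py <<'E'
from n import *
np.set_printoptions(precision=0,suppress=True)
for k in range(9):
    P,im=nests()
    if len(P)!=7: print("count",P); break
    D=np.linalg.norm(P[:,None]-TG[None],axis=2); i_,j_=linear_sum_assignment(D**2)
    c=[]
    for i,j in zip(i_,j_):
        if D[i,j]<10: continue
        o=np.delete(P,i,0); a,va=best(P[i],o); b,vb=best(TG[j],o); gap=np.linalg.norm(o-TG[j],axis=1).min()-46
        c.append((min(va,vb,gap),va,vb,i,j,a,b))
    if not c: print("all placed"); break
    s,va,vb,i,j,a,b=max(c); print("clear %.1f %.1f %.1f"%(s,va,vb))
    if s<1: print("stuck",[(P[x[3]],TG[x[4]],x[:3]) for x in c]); break
    if not pickplace(P[i],a,TG[j],b): r.goto_joints(HOME); break
    r.goto_joints(HOME); r.sleep(.1)
    if r.current_time_s()>165: break
P,im=nests(); print(P-TC,r.current_time_s())
cv2.imwrite("pics/n2.png",cv2.resize(im[205:357,155:485],None,fx=2.4,fy=2.4,interpolation=cv2.INTER_CUBIC))
E
python3 loop.py
```

```text
clear 4.7 4.7 11.1
done [508. 136.] -> [481. 100.] w 0.52 0.52 z 100.0
clear 13.8 13.8 24.4
done [561. 147.] -> [613. 205.] w 0.52 0.53 z 100.0
clear -0.1 -0.1 11.1
stuck [(array([540., 251.]), array([605., 310.]), (np.float64(-0.14512075370883082), np.float64(-0.14512075370883082), np.float64(11.136551984287053))), (array([497., 198.]), array([473., 205.]), (np.float64(-6.047385696001793), np.float64(-6.047385696001793), np.float64(9.502525316941671))), (array([488., 243.]), array([481., 310.]), (np.float64(-0.995039501919436), np.float64(-0.995039501919436), np.float64(11.136551984286996)))]
[[  68.   -1.]
 [  60. -104.]
 [   6.   -6.]
 [  -3.   46.]
 [ -46.   -7.]
 [ -63. -105.]
 [ -55.   39.]] 71.9583
```

View pics/n2.png

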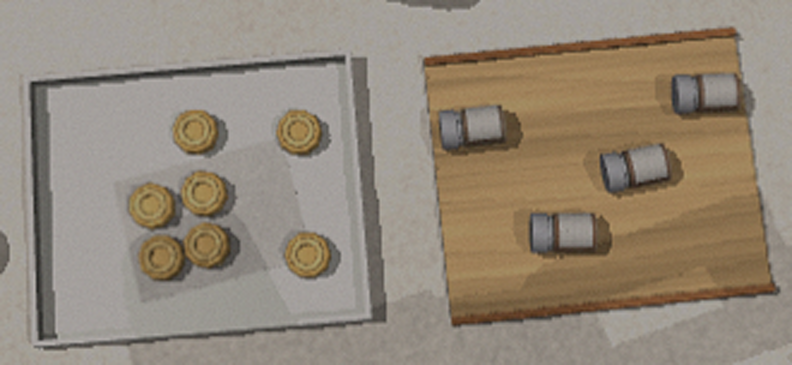

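Three nests are placed and the jars are unchanged. The remaining four sit close together. My finger-width margin was conservative (13 vs the 11 mm pad half width), so I'll allow slightly tighter picks.

```bash
sed -i 's/if s<1:/if s<-1.5:/; s/n2.png/n3.png/' loop.py; python3 loop.py
```

```text
clear -0.1 -0.1 11.1
done [540. 251.] -> [605. 310.] w 0.52 0.53 z 100.0
clear 11.1 16.8 11.1
done [488. 243.] -> [481. 310.] w 0.53 0.53 z 100.0
clear 21.4 21.4 24.3
done [497. 198.] -> [473. 205.] w 0.53 0.53 z 100.0
all placed
[[  68.   -1.]
 [  60. -104.]
 [  60.  103.]
 [   5.   -6.]
 [ -63. -105.]
 [ -63.  104.]
 [ -71.   -1.]] 104.3667
```

View pics/n3.png

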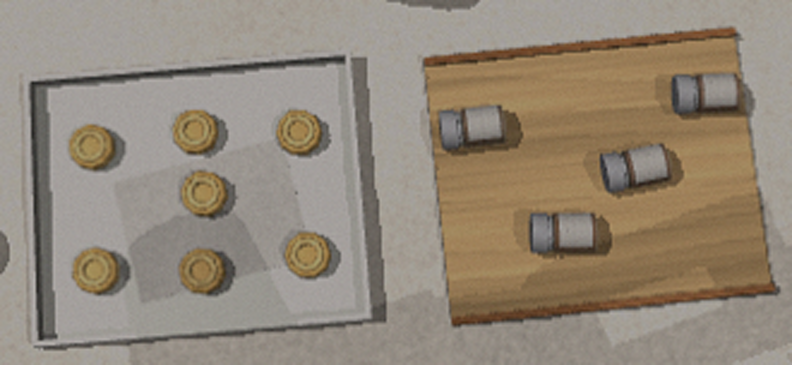

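The nests are spread, but the centre one has only about 17 mm to its neighbour. I'll re-centre it, do a final check and hand in.

Run:
```python
from n import *
np.set_printoptions(precision=1,suppress=True)
P,_=nests(); i=np.argmin(np.linalg.norm(P-TC,axis=1)); o=np.delete(P,i,0); q=TC+[-1,0]
a,va=best(P[i],o); b,vb=best(q,o); print(va,vb); pickplace(P[i],a,q,b)
r.goto_joints(HOME); r.sleep(.5)
P,im=nests(); D=np.linalg.norm(P[:,None]-P[None],axis=2)+999*np.eye(len(P)); print(P-TC,"min gap",D.min()-46)
show(good(measure(im)[1])); print(r.current_time_s(),r.current_wrist_force())
if len(P)==7 and D.min()-46>17: print(r.close_job())
```

```text
35.24826349467147 44.05746818805494
done [548. 198.] -> [542. 205.] w 0.53 0.52 z 100.0
[[  68.6   -0.7]
 [  59.7 -103.8]
 [  60.5  103.3]
 [  -3.    -1. ]
 [ -63.3 -105.3]
 [ -63.3  103.7]
 [ -70.9   -0.7]] min gap 21.88759154129997
ctr [594.3 -76.8] yaw 3.0 wid 41.5 lab n15 -55..49 vis -88..70
ctr [ 482.6 -156.2] yaw -1.5 wid 39.0 lab n15 -55..50 vis -84..73
ctr [ 541.6 -234. ] yaw 7.9 wid 39.5 lab n15 -57..47 vis -91..73
ctr [ 611.3 -313.2] yaw -2.4 wid 40.0 lab n15 -61..43 vis -93..70
114.85 [ 0.3 -0.7 -0.8]
the job is handed in; nothing more can be done
None
```

I handed the job in at about 115 s: all four jars lie on the board with labels up to within about 10° by camera, and the seven nests lie flat across all four quarters of the tray at least 21 mm apart; I never moved the arm near the two upright jars or the bowl, but I did not measure them again at the end.

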